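Seat the tapered anvil in the hand press

ROBOT

A 7-joint arm with a two-finger parallel gripper is mounted at the origin on the work surface. World frame = base frame: x ahead of the robot, y to its left, z up, the work surface at z = 0. Lengths are in m, angles in rad, forces in N, time in s.
With the tool pointing down it reaches from about 0.425 to 0.875 m from the base axis. Payload 4.7 kg.
Tool frame: the origin (TCP) lies at the very end of the fingers, on their centre line; the grasp point (between the pads) lies 19 mm behind it; z points along the fingers, y is the line along which they close (so a half turn about z gives the same grasp; the last joint's range is limited). The gripper opens to 87 mm and grips with 3 to 60 N. Pads are 19 mm wide; open, the fingers measure 117 mm over their backs; the gripper's body (75 mm by 190 mm) begins 51 mm behind the grasp point.
Start: joints at [1.35, 0.321, -0.07, 1.45, 0.023, 1.371, -0.057], TCP at [0.151, -0.632, 0.223] pointing down, gripper open.
Joint ranges: [-2.86, 2.86], [-0.3, 2.09], [-1.38, 1.24], [0.06, 2.45], [-1.56, 4.7], [0.09, 2.05], [-2.69, 2.69]. Speed limits (rad/s): [2.57, 2.57, 3.14, 3.14, 3.14, 3.14, 3.14].

INTERFACE

Orientations are given as a rotation vector (axis times angle).
In Python, from station import r, optics, spotter gives the robot as it stands.
- The arm moves only by the tool move_arm, never from a script. Its argument "motion" is a list of rows, each a list of 5 numbers: the shift along the tool's x, y, z in m, then the turn about the tool's z in rad, then the finger opening in m, from 0 to 0.087. In form: [[x, y, z, turn, fingers], ...]. A call has 1 to 8 rows; each row is the pose to reach, as a shift and turn from the pose commanded when the call began, along the tool's axes at that moment; what a row does not reach only later rows make up. A row lasts 1/12 s, in which the tool goes at most 41.7 mm and 7.16 degrees, less where a joint would pass 70% of its speed; a pose out of reach is approached as far as the arm can. A call with a gripper value outside its range is refused whole. The fingers move at their own pace and stop on an object; the grip force is fixed at half the most. Time passes only in rows, so rows that repeat a pose let the fingers close. It gives the time, the measured TCP pose, the force, the opening and the grip force at its end, in the units of the state.
- r.get_state(): the state, without advancing time (a new reading comes with each control period).
- optics.get_image(name): name is "scene" or "side" or "wrist"; returns the picture (480x640x3 uint8, red, green, blue); there is no depth.
- optics.get_calibration(name): a dict with "camera_matrix" (3x3 intrinsics, pixels), "T" (4x4, takes a point from camera to world coordinates); the wrist camera has in their place "hand_eye" (4x4, takes a point from camera to tool coordinates, whose origin is the TCP and whose axes are the flange's). Camera axes: x right, y down, z forward; pixel columns grow to the right and rows downward; lengths in m; the calibration is good to about 2 mm. A picture is of the moment at which its call begins: read the wrist's pose just before it. get_calibration takes no time and is no camera call.
- r.finish_job(): hands the job in; it is judged then, once.
Trained networks look in the newest picture that a camera, given by its name, has taken for a name from the list of things; names that differ only in an ending like _2 or _b are one class to them, and where a whole thing is asked for, a point or a joint stands for the part that bears it (a point fixed in the world has none). Each returns a list of dicts, best first, with "p" (0 to 1); they miss things now and then, are a little off and sometimes report something else, mostly with a low value. They report only what shows in the picture. A call takes as long as a camera call. They do not tell look-alikes from the thing itself.
- spotter.boxes_of(name, camera): "at" ([column, row] in pixels, amid what is visible of it).
- spotter.cut_out(name, camera): "mask" (480x640 bool, what is visible of it) and "at" ([column, row] in pixels, amid what is visible of it).
- spotter.landmark_of(name, camera): "at" ([column, row] in pixels: a listed point, or the origin of a listed thing).
The state is a dict: "time_s": time; "qpos": joint angles; "dq": joint speeds; "joint_efforts": joint torques, N m; "eef_pos": TCP position; "ee_rot": TCP orientation; "contact_force": force on the tool from outside, world axes, zero at the start; "wrist_torque": the same for the moment, N m; "opening": finger opening in m; "grasp_force": force on a finger pad.
Only numpy, scipy, OpenCV 4.12 (cv2) and the standard library are available. Lean on these libraries where they do the work, as an engineer would, in place of code of your own. Each camera call takes 0.05 s, during which the arm holds its last target. There are 200 camera calls.

TASK

Seat the nickel anvil in the bed of the hand press: take it out of the wooden block and lower its tapered shank into the press's socket, without dropping it in, so that it stands there loose and upright, and let go of it. Then pull the lever down, so that the press and not your hand pushes the anvil fully home with its disc flat on the socket's rim, and let the lever come back up. Leave the domed stake, the reed plate, the comb and the rivet setter where they are.

Things in the scene. Friction and masses are not known exactly. Their poses are not given: they have to be found in the camera images.
- anvil: nickel anvil: bright flat disc, diameter 50 mm, 14 mm thick, on a tapered round shank 46 mm long (diameter 25 mm under the disc, 17.6 mm near its flat tip); about 0.4 kg. Origin at the centre of the disc's underside, z up: disc top at +14 mm, shank tip at -46 mm. Starts upright in one of the block's holes, shank down, the disc's underside 16 mm above the block's top.
- block: pale wooden stake block, fixed to the bench, 85 mm (x) by 170 mm (y), 46 mm high, with two upright holes of diameter 26 mm, 30 mm deep, at y = -37.5 and +37.5 mm. Origin at the centre of its underside, z up.
- dome: bystander: dark steel domed stake, a mushroom head of 34 mm diameter on the same kind of shank, loose in the block's other hole; its head is no higher than the anvil's. Origin at the centre of the head's underside.
- press: dark green cast-iron hand press, bolted to the bench: bed 115 mm wide (y), from x = -65 to +170 mm, deck 53 mm high; a round steel socket boss, diameter 44 mm, stands 12 mm above the deck; behind it (+x) a fork, 121 mm high, carries the lever. Origin on the bench under the socket's axis; x points from the socket to the lever's pivot, z up.
- socket_mouth (a point): centre of the socket's mouth on the boss's flat top rim, 65 mm above the bench. The bore is tapered, diameter 27.4 mm at the mouth, 19.6 mm at its bottom 49 mm down, about 1.2 mm wider all round than the seated shank. Fully home, the disc's underside lies on the rim (the anvil's origin at this point).
- pin (a joint): brass knock-out pin inside the socket, m pushed down. The shank's tip comes to rest on it, and the anvil stands upright by itself with its disc 10 mm above the rim less this value (0 to 3 mm at the start). A tight ring holds the pin: the anvil's weight does not move it, a push of some 12 N drives it down and it stays where it is left.
- lever (a joint): press lever, rad: 0 is fully up, leaning 0.18 rad past upright away from the socket; it grows as the handle is pulled over and down towards the press's -x; at 1.75 it is level and the anvil is home; stop at 1.79. A return spring brings it back up in about a second when let go. Holding it down takes about 4 N at the handle, pressing the anvil home about 6 N more, then it stops hard.
- lever_pivot (a point): centre of the lever's pivot pin, 110 mm from the socket's axis along the press's +x, 100 mm above the bench. The lever turns in the upright plane through pivot and socket axis. It is a bar 19 mm wide, 24 mm thick, with a round brass nose on its underside 110 mm out that presses on the disc's middle; then a black round handle, diameter 25 mm, from 135 to 205 mm out from the pivot.
- grip_end (a point): centre of the free end of the lever's black handle, on the handle's axis, 205 mm from the pivot (302 mm above the bench when the lever is up).
- reed_plate: bystander: brass reed plate, 130 x 32 x 2 mm, lying flat on the bench. Origin at the centre of its underside, x along it.
- comb: bystander: black acrylic comb, 130 x 27 x 7 mm, lying flat on the bench. Origin at the centre of its underside, x along it.
- setter: bystander: steel rivet setter, 13 mm square, 113 mm long, lying on the bench. Origin at the underside, about the middle, x along it.
There are look-alikes about, which are no part of the job. There is more than one size of the anvil; the job needs the middle-sized.

How it is judged:
On the way, in this order (a step that is already met when the one before it is completed fails the run):
1. the anvil stands loose and upright in the press's socket, its disc still above the rim, let go (z of anvil in the frame of socket_mouth between 0.004 and 0.013 m and horizontal distance between anvil and socket_mouth below 0.006 m and angle between anvil's own z axis and vertical below 0.15 rad and contact force between each of the arm, the fingers and anvil below 0.2 N), for 0.2 s.
2. the lever's nose presses the anvil fully home (contact force between lever and anvil above 4 N and z of anvil in the frame of socket_mouth below 0.002 m and horizontal distance between anvil and socket_mouth below 0.004 m), for 0.1 s.
At the end, for the whole second after the job is handed in: The anvil sits in the socket, its disc's underside within 2.5 mm of the rim, centred within 4 mm, within 0.06 rad of upright and at rest; the lever is back up, within 0.2 rad of its upper stop (z of anvil in the frame of socket_mouth below 0.0025 m and horizontal distance between anvil and socket_mouth below 0.004 m and angle between anvil's own z axis and vertical below 0.06 rad and value of joint lever below 0.2 rad and linear speed of anvil below 0.02 m/s); the robot touches nothing.
It fails at once if the anvil is pushed home by the gripper or arm instead of the lever (contact force between any of the fingers, the arm and anvil above 0.5 N and z of anvil in the frame of socket_mouth below 0.003 m and horizontal distance between anvil and socket_mouth below 0.01 m).
It fails at once if the anvil is dropped into the socket (falls free faster than 0.5 m/s, about 13 mm) (horizontal distance between anvil and socket_mouth below 0.03 m and linear speed of anvil above 0.5 m/s and contact force between the fingers and anvil below 0.2 N).
It fails at once if the domed stake, the reed plate, the comb or the rivet setter is moved more than 20 mm (distance of any of dome, reed_plate, comb, setter from where it was at the start of the episode above 0.02 m).
It also fails if it takes over 67 s, if anything falls off the work surface, if the arm or the gripper's body presses on something with over 40 N, if the wrist force passes 120 N, or if a joint passes its speed limit or range.

## Working session

There is one attempt and no reset: what is moved stays moved. The work goes in short steps, Python scripts to look and compute and a tool call to move; the robot and the scene stay as the last step left them, time stands still between calls to the robot, and variables do not carry over. Pictures are saved under pics/ and viewed, at most 13 in all, crops included, and the job is handed in when it is done.

Besides the shell and the picture viewer there is one more tool, called after "Call:" as a command line: name --pt "numbers of a row" for each row, then --argument value for the rest. move_arm: Moves the arm, as the interface text tells. Its arguments: {"type":"object","properties":{"motion":{"type":"array"}},"required":["motion"]}

```bash
mkdir -p pics; ls; cat > h.py <<'E'
import numpy as np, cv2
from station import r, optics, spotter
from scipy.spatial.transform import Rotation as R
def cam(n):
    c=optics.get_calibration(n); K=np.array(c["camera_matrix"])
    if "T" in c: T=np.array(c["T"])
    else:
        s=r.get_state(); W=np.eye(4); W[:3,:3]=R.from_rotvec(s["ee_rot"]).as_matrix(); W[:3,3]=s["eef_pos"]; T=W@np.array(c["hand_eye"])
    return K,T
def ray(n,px,z,KT=None):
    K,T=KT or cam(n); d=T[:3,:3]@np.linalg.solve(K,[px[0],px[1],1.]); o=T[:3,3]
    return o+d*(z-o[2])/d[2]
def proj(n,P,KT=None):
    K,T=KT or cam(n); q=K@(T[:3,:3].T@(np.array(P)-T[:3,3])); return q[:2]/q[2]
def snap(n,f):
    im=optics.get_image(n); cv2.imwrite(f"pics/{f}.png",np.ascontiguousarray(im[:,:,::-1])); return im
E
python3 - <<'E'
from h import *
print(r.get_state())
a=snap("scene","a"); b=snap("side","b"); 
cv2.imwrite("pics/ab.png",np.vstack([cv2.resize(a,(640,480))])[:,:,::-1])
for c in("scene","side"):
    for n in("anvil","block","dome","press","reed_plate","comb","setter"):
        print(c,n,[(np.round(x["at"]),round(x["p"],2)) for x in spotter.boxes_of(n,c)][:5])
    for n in("socket_mouth","lever_pivot","grip_end","block","anvil","dome"):
        print(c,"L",n,[(np.round(x["at"],1),round(x["p"],2)) for x in spotter.landmark_of(n,c)][:5])
E
```

```text
pics
{'time_s': 0.0, 'qpos': array([ 1.35010621,  0.32182069, -0.07008464,  1.45167623,  0.0226298 ,
        1.370763  , -0.05688578]), 'dq': array([ 7.93118465e-04, -1.35853101e-03, -9.87289799e-04, -6.33215250e-05,
       -9.19809821e-05,  1.49661173e-03,  1.78812049e-03]), 'joint_efforts': array([ 2.00162447e-05, -4.91295218e+01, -4.04400984e-01, -3.12524092e+01,
       -6.40396331e-02,  4.37348220e-02,  2.22692161e-04]), 'eef_pos': array([ 0.15103051, -0.63165273,  0.22146239]), 'ee_rot': array([-3.11812432e+00, -3.67823412e-01,  5.41208984e-04]), 'contact_force': array([-0.26124492, -0.885098  ,  0.33565064]), 'wrist_torque': array([ 0.03862234, -0.02120462, -0.04901518]), 'grasp_force': 0.0, 'opening': 0.0870473904150197}
scene anvil [(array([248., 327.]), 0.73), (array([202., 307.]), 0.69), (array([295., 307.]), 0.61)]
scene block [(array([244., 355.]), 0.86)]
scene dome [(array([230., 363.]), 0.64)]
scene press [(array([359., 223.]), 0.8)]
scene reed_plate [(array([359., 221.]), 0.64), (array([405., 292.]), 0.57)]
scene comb [(array([360., 349.]), 0.97)]
scene setter [(array(
[... 492 characters left out ...]
ay([303., 416.]), 0.86)]
side dome [(array([315., 406.]), 0.56)]
side press [(array([283., 244.]), 0.56)]
side reed_plate [(array([375., 270.]), 0.59)]
side comb [(array([392., 336.]), 0.87), (array([283., 246.]), 0.51)]
side setter [(array([436., 447.]), 0.71), (array([305., 419.]), 0.33)]
side L socket_mouth [(array([272.1, 252.5]), 0.93)]
side L lever_pivot [(array([286.4, 210.2]), 0.68)]
side L grip_end [(array([292.4, 123.4]), 0.72)]
side L block [(array([305.1, 412.3]), 0.95)]
side L anvil [(array([295.9, 370.6]), 0.87), (array([225.9, 393. ]), 0.71), (array([306.3, 331.9]), 0.66)]
side L dome [(array([316. , 411.1]), 0.83), (array([274.5, 270. ]), 0.69), (array([284.9, 210.7]), 0.26)]
```

View pics/a.png

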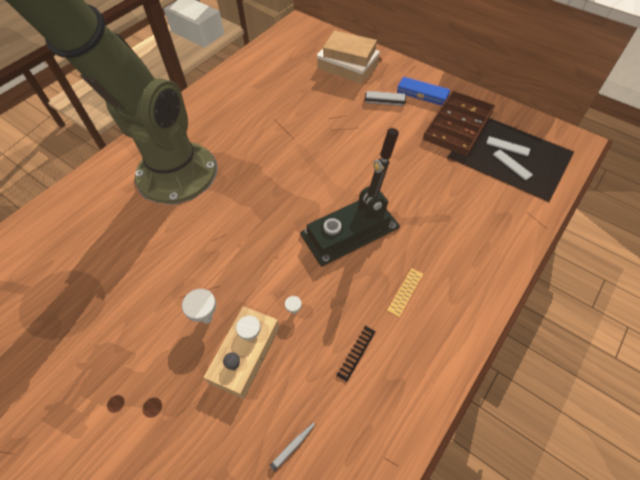

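View pics/b.png

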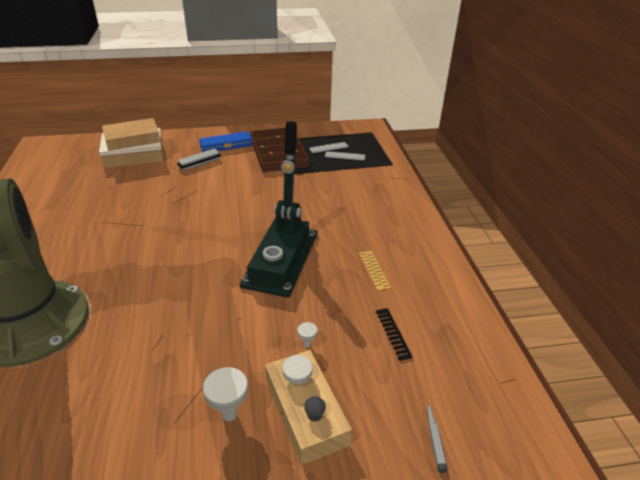

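The pictures show three nickel anvils: scene (248,327) in the block, (202,307) large on the bench and (295,307) small on the bench. The one in the block, beside the dark dome at (232,360), is the middle size and matches the description. The press socket is at scene (332,227) and side (272,252). Next I triangulate and confirm in a crop.

```bash
python3 - <<'E'
from h import *
KT={c:cam(c) for c in("scene","side")}
for c in KT: print(c,np.round(KT[c][1][:3,3],3))
def tri(pa,pb):
    A=[];b=[]
    P=[KT[c][0]@np.linalg.inv(KT[c][1])[:3] for c in("scene","side")]
    X=cv2.triangulatePoints(P[0],P[1],np.array(pa,float).reshape(2,1),np.array(pb,float).reshape(2,1))
    return np.round((X[:3]/X[3]).ravel(),4)
print("anvil",tri([248.4,327.2],[295.9,370.6]))
print("big",tri([202,306.6],[225.9,393])); print("small",tri([295.3,307],[306.3,331.9]))
print("dome",tri([232.3,359.8],[316,411.1]));print("block",tri([246.4,350.2],[305.1,412.3]))
print("pivot",tri([373.7,196.7],[286.4,210.2]));print("grip",tri([391.3,128.2],[292.4,123.4]))
print("mouth",ray("side",[272.1,252.5],.065),ray("scene",[332,227],.065))
for n in ("anvil","block","press"):
  for c in KT:
    for m in spotter.cut_out(n,c)[:4]:
        k=m["mask"].astype(np.uint8); ys,xs=np.nonzero(k); print(n,c,np.round(m["at"]),round(m["p"],2),xs.min(),xs.max(),ys.min(),ys.max(),k.sum())
z=.076
for c,u in(("scene",[248,327]),("side",[297,370])):
    print("disc px/50mm",c,proj(c,ray(c,u,z)+[.05,0,0])-u,proj(c,ray(c,u,z)+[0,.05,0])-u)
a=cv2.imread("pics/a.png")[270:390,160:320]; b=cv2.imread("pics/b.png")[310:430,200:360]
cv2.imwrite("pics/c.png",np.hstack([cv2.resize(a,None,fx=2.5,fy=2.5,interpolation=2),cv2.resize(b,None,fx=2.5,fy=2.5,interpolation=2)]))
E
```

```text
scene [ 0.863 -0.424  0.954]
side [ 0.445 -0.779  0.767]
anvil [ 0.507  -0.2391  0.0606]
big [ 0.3891 -0.2621  0.0538]
small [ 0.543  -0.1299  0.027 ]
dome [ 0.5276 -0.3125  0.0519]
block [ 0.5155 -0.2708 -0.0107]
pivot [0.5393 0.193  0.0898]
grip [0.5548 0.2084 0.3031]
mouth [0.49493562 0.07271093 0.065     ] [0.49877369 0.07341463 0.065     ]
anvil scene [250. 328.] 0.91 236 259 316 339 441
anvil scene [200. 303.] 0.76 182 215 289 323 922
anvil scene [295. 308.] 0.63 286 300 297 312 191
anvil side [298. 369.] 0.84 282 311 355 384 690
anvil side [226. 393.] 0.63 203 247 367 420 1765
anvil side [305. 334.] 0.57 297 316 322 346 329
block scene [243. 354.] 0.82 204 279 307 398 3168
block side [307. 418.] 0.92 265 350 351 464 4734
press scene [357. 224.] 0.83 301 399 128 265 4608
press side [284. 248.] 0.55 239 316 120 297 5301
disc px/50mm scene [18.14379731 13.57641769] [ 15.68265298 -17.80370376]
disc px/50mm side [29.77008523 -3.48566825] [ -3.64169516 -23.43016506]
```

View pics/c.png

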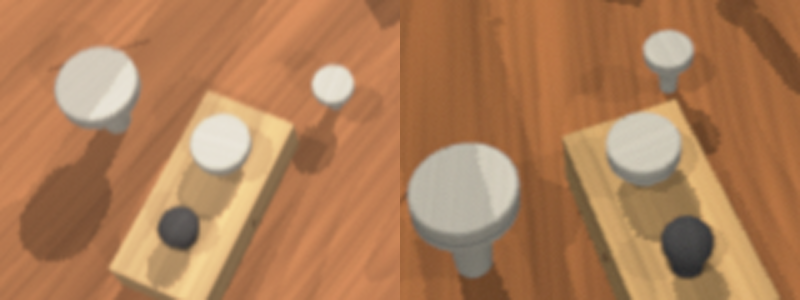

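The crop confirms it: the disc in the block spans about 23 px (scene) and 29 px (side), which matches 50 mm. The bench ones are clearly larger and smaller. I'm moving over the block now.

Call:
move_arm --pt "0.033 -0.0225 0 -0.12 0.087" --pt "0.066 -0.045 0 -0.24 0.087" --pt "0.099 -0.0675 0 -0.36 0.087" --pt "0.132 -0.09 0 -0.48 0.087" --pt "0.165 -0.1125 0 -0.6 0.087" --pt "0.198 -0.135 0 -0.72 0.087" --pt "0.231 -0.158 0 -0.84 0.087" --pt "0.264 -0.181 0 -0.96 0.087"

```text
time_s: 2.37
eef_pos: [0.3669, -0.3932, 0.2229]
ee_rot: [2.592, 1.774, -0.0]
contact_force: [0.8, -1.0, 0.3]
opening: 0.0872
grasp_force: 0.0
```

```bash
cat >> h.py <<'E'
def go(target,yaxis_deg):
    "shift in tool axes and turn to reach TCP target with tool y at the world angle"
    s=r.get_state(); M=R.from_rotvec(s["ee_rot"]).as_matrix()
    d=M.T@(np.array(target)-s["eef_pos"]); a=np.degrees(np.arctan2(M[1,1],M[0,1]))
    t=(-(yaxis_deg-a)+180)%360-180
    print("t",round(s["time_s"],2),"pos",np.round(s["eef_pos"],4),"yang",round(a,2),"tilt",np.round(M[:2,2],4),"shift",np.round(d,4),"turn",round(np.radians(t),4),"q7",round(s["qpos"][6],2),"F",np.round(s["contact_force"],1),"open",round(s["opening"],4))
E
python3 -c "
from h import *
go([.507,-.239,.2],15.6)"
```

```text
t 2.37 pos [ 0.3669 -0.3932  0.2229] yang -21.21 tilt [ 0.0003 -0.0009] shift [0.1945 0.0748 0.0228] turn -0.6425 q7 0.37 F [ 0.8 -1.   0.3] open 0.0872
```

Call:
move_arm --pt "0.032 0.0125 0 -0.107 0.087" --pt "0.065 0.025 0 -0.214 0.087" --pt "0.097 0.0375 0 -0.32 0.087" --pt "0.13 0.05 0 -0.43 0.087" --pt "0.162 0.0625 0 -0.535 0.087" --pt "0.1945 0.0748 0 -0.6425 0.087" --pt "0.1945 0.0748 0 -0.6425 0.087"

```text
time_s: 2.95
eef_pos: [0.5118, -0.233, 0.2231]
ee_rot: [1.887, 2.511, 0.009]
contact_force: [0.5, 1.5, 0.7]
opening: 0.0872
grasp_force: 0.0
```

```bash
python3 - <<'E'
from h import *
go([.507,-.239,.15],15.6)
KT=cam("wrist"); im=snap("wrist","w1")
print(KT[1][:3,3], KT[1][:3,2])
for n in("anvil","dome","block"):
    for m in spotter.cut_out(n,"wrist")[:3]:
        k=m["mask"].astype(np.uint8); c=max(cv2.findContours(k,0,1)[0],key=len); e=cv2.fitEllipse(c)
        print(n,round(m["p"],2),np.round(m["at"]),e, "top" ,ray("wrist",e[0],.076,KT),k.sum())
    for m in spotter.landmark_of(n,"wrist")[:3]: print(" L",n,round(m["p"],2),np.round(m["at"],1),ray("wrist",m["at"],dict(anvil=.062,dome=.06,block=0)[n],KT))
E
```

```text
t 2.95 pos [ 0.5118 -0.233   0.2231] yang 16.14 tilt [0.0039 0.0039] shift [-0.0046 -0.0066  0.0731] turn 0.0095 q7 0.59 F [0.5 1.5 0.7] open 0.0872
[ 0.48698692 -0.15439203  0.38523163] [ 0.08871159 -0.28719984 -0.9537539 ]
anvil 0.94 [378. 132.] ((377.82830810546875, 132.01632690429688), (36.046302795410156, 38.564754486083984), 32.69719696044922) top [ 0.53478547 -0.13811713  0.076     ] 1140
anvil 0.88 [190. 224.] ((190.00218200683594, 224.4269256591797), (72.50637817382812, 78.2773208618164), 105.49810028076172) top [ 0.38889634 -0.26840374  0.076     ] 4559
anvil 0.59 [314. 228.] ((316.4185791015625, 231.7269744873047), (50.07583999633789, 50.486141204833984), 23.7553653717041) top [ 0.50758093 -0.24177985  0.076     ] 2055
 L anvil 0.74 [314.4 226.2] [ 0.5049752 -0.2407206  0.062    ]
 L anvil 0.69 [375.3 134.2] [ 0.5353219  -0.13986216  0.062     ]
dome 0.79 [318. 298.] ((314.4175109863281, 296.9825744628906), (31.034643173217773, 33.33098220825195), 2.7245371341705322) top [ 0.52474717 -0.30985111  0.076     ] 851
 L dome 0.95 [315.9 297.5] [ 0.5284188  -0.31805068  0.06      ]
block 0.75 [314. 258.] ((316.1123352050781, 248.4995880126953), (88.62104797363281, 184.67005920410156), 1.6599832773208618) top [ 0.51198543 -0.25840783  0.076     ] 9096
 L block 0.77 [315.6 245.7] [ 0.5165387  -0.28065902  0.        ]
```

View pics/w1.png

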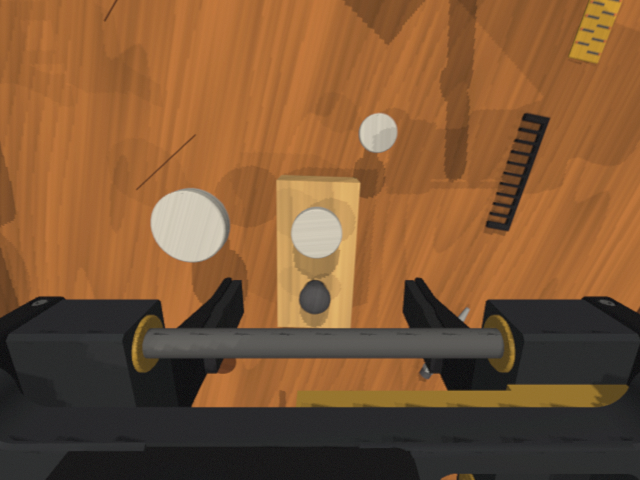

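The wrist view shows the middle-sized disc at (316,232), the dome at (315,297), the large anvil at (190,225) and the small one at (378,132). The fingertips straddle the disc. I'll descend partway, let it settle, then check.

Call:
move_arm --pt "0 0 0.03 0 0.087" --pt "0 0 0.06 0 0.087" --pt "0 0 0.09 0 0.087" --pt "0 0 0.12 0 0.087" --pt "0 0 0.12 0 0.087" --pt "0 0 0.12 0 0.087" --pt "0 0 0.12 0 0.087"

```text
time_s: 3.88
eef_pos: [0.5076, -0.2422, 0.1043]
ee_rot: [1.907, 2.494, 0.0]
contact_force: [0.6, 0.2, 0.6]
opening: 0.0868
grasp_force: 0.0
```

```bash
python3 - <<'E'
from h import *
go([.5065,-.2405,.051],15.6)
KT=cam("wrist"); im=snap("wrist","w2")
for m in spotter.cut_out("anvil","wrist")[:3]:
        k=m["mask"].astype(np.uint8); c=max(cv2.findContours(k,0,1)[0],key=len); e=cv2.fitEllipse(c)
        print(round(m["p"],2),e, "top" ,ray("wrist",e[0],.076,KT),k.sum())
for m in spotter.landmark_of("anvil","wrist")[:3]: print(" L",round(m["p"],2),np.round(m["at"],1),ray("wrist",m["at"],.062,KT))
E
```

```text
t 3.88 pos [ 0.5076 -0.2422  0.1043] yang 15.21 tilt [ 0.002  -0.0011] shift [ 0.002  -0.0007  0.0533] turn -0.0068 q7 0.54 F [0.6 0.2 0.6] open 0.0868
0.81 ((417.21905517578125, 115.96163177490234), (58.524513244628906, 64.245361328125), 39.14369201660156) top [ 0.53148321 -0.14042451  0.076     ] 3038
0.76 ((324.40057373046875, 271.60552978515625), (78.6851577758789, 79.26107025146484), 83.79049682617188) top [ 0.50729001 -0.24091148  0.076     ] 5009
0.7 ((129.30458068847656, 257.2166748046875), (99.09839630126953, 137.4144744873047), 90.78223419189453) top [ 0.38979273 -0.26294227  0.076     ] 10537
 L 0.94 [324.3 263.1] [ 0.50729825 -0.2408444   0.062     ]
 L 0.82 [138.  262.8] [ 0.38870355 -0.27282667  0.062     ]
 L 0.77 [415.2 118.5] [ 0.53429598 -0.14041204  0.062     ]
```

Call:
move_arm --pt "0.0015 0 0.02 0 0.087" --pt "0.0015 0 0.04 0 0.087" --pt "0.0015 0 0.053 0 0.087" --pt "0.0015 0 0.053 0 0.087" --pt "0.0015 0 0.053 0 0.05" --pt "0.0015 0 0.053 0 0.04" --pt "0.0015 0 0.053 0 0.04" --pt "0.0015 0 0.053 0 0.04"

```text
time_s: 4.7
eef_pos: [0.5073, -0.2403, 0.0507]
ee_rot: [1.905, 2.495, 0.0]
contact_force: [0.0, 0.1, -0.0]
opening: 0.0678
grasp_force: 0.0
```

Call:
move_arm --pt "0 0 0 0 0.04" --pt "0 0 0 0 0.04" --pt "0 0 0 0 0.04" --pt "0 0 0 0 0.04"

```text
time_s: 5.03
eef_pos: [0.5069, -0.2399, 0.0499]
ee_rot: [1.906, 2.496, 0.0]
contact_force: [0.9, -0.5, 1.2]
opening: 0.0483
grasp_force: 30.0
```

```bash
python3 -c "
from h import *
go([.507,-.241,.2],-23)"
```

```text
t 5.03 pos [ 0.5069 -0.2399  0.0499] yang 15.27 tilt [ 0.0008 -0.0003] shift [-1.200e-03 -1.000e-04 -1.501e-01] turn 0.668 q7 0.51 F [ 0.9 -0.5  1.2] open 0.0483
```

Call:
move_arm --pt "0 0 -0.01 0 0.04" --pt "0 0 -0.03 0 0.04" --pt "0 0 -0.06 0 0.04" --pt "0 0 -0.09 0 0.04" --pt "0 0 -0.12 0 0.04" --pt "0 0 -0.12 0 0.04" --pt "0 0 -0.12 0 0.04"

```text
time_s: 5.62
eef_pos: [0.507, -0.2401, 0.1711]
ee_rot: [1.905, 2.495, -0.0]
contact_force: [-0.9, 1.1, -5.8]
opening: 0.0479
grasp_force: 30.0
```

```bash
python3 - <<'E'
from h import *
go([.497,.073,.17],-23)
w=snap("wrist","w3"); s=snap("side","s3")
KT=cam("side")
for c in("side","scene"):
    if c=="scene": optics.get_image(c)
    for n in("anvil","socket_mouth","lever_pivot","grip_end"):
        print(c,n,[(np.round(x["at"],1),round(x["p"],2)) for x in spotter.landmark_of(n,c)][:4])
u=np.round(proj("side",r.get_state()["eef_pos"])).astype(int); print(u)
y0=max(0,u[1]-100);x0=max(0,u[0]-130)
cv2.imwrite("pics/d.png",np.hstack([cv2.resize(w[180:480,160:480],(480,450)),cv2.resize(s[y0:y0+200,x0:x0+142],(320,450))])[:,:,::-1])
E
```

```text
t 5.62 pos [ 0.507  -0.2401  0.1711] yang 15.27 tilt [ 0.002  -0.0017] shift [0.3047 0.0728 0.0005] turn 0.6679 q7 0.57 F [-0.9  1.1 -5.8] open 0.0479
side anvil [(array([228.9, 391.3]), 0.77), (array([304.9, 334.7]), 0.68), (array([296.2, 321.9]), 0.61)]
side socket_mouth []
side lever_pivot []
side grip_end [(array([434.2, 437.9]), 0.56)]
scene anvil [(array([202.6, 305.2]), 0.78), (array([238.7, 304.2]), 0.73), (array([404.5, 292.3]), 0.62), (array([292.9, 312. ]), 0.48)]
scene socket_mouth [(array([332.2, 226.7]), 0.84)]
scene lever_pivot [(array([369.2, 197.2]), 0.69)]
scene grip_end [(array([392.6, 130.7]), 0.68)]
[295 327]
```

View pics/d.png

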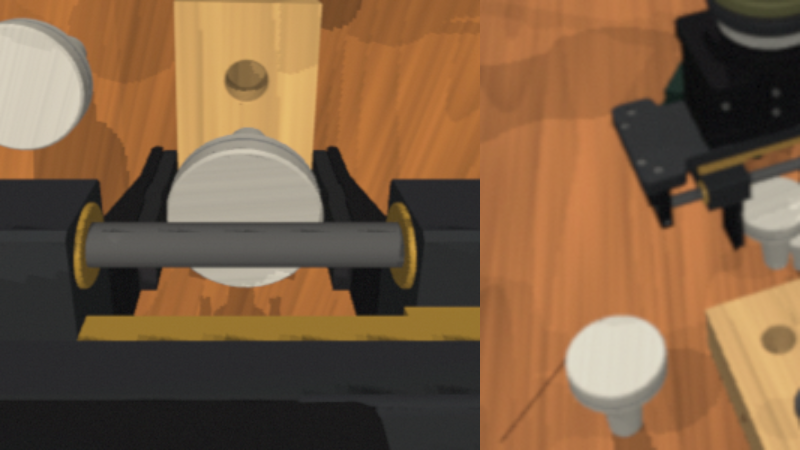

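The shank is held upright and the hole is empty. I'll carry the anvil to a viewing station beside the press and turn so that the camera side faces away from the lever.

Call:
move_arm --pt "0.031 0.018 -0.004 -0.12 0.04" --pt "0.062 0.036 -0.008 -0.24 0.04" --pt "0.093 0.054 -0.012 -0.36 0.04" --pt "0.125 0.072 -0.016 -0.48 0.04" --pt "0.156 0.09 -0.02 -0.6 0.04" --pt "0.187 0.108 -0.024 -0.72 0.04" --pt "0.218 0.126 -0.027 -0.84 0.04" --pt "0.249 0.144 -0.03 -0.96 0.04"

```text
time_s: 6.83
eef_pos: [0.5801, 0.0398, 0.2]
ee_rot: [0.53, 3.096, -0.001]
contact_force: [-0.9, -0.8, -4.4]
opening: 0.048
grasp_force: 30.0
```

Call:
move_arm --pt "0 0 0 -0.12 0.04" --pt "0 0 0 -0.24 0.04" --pt "0 0 0 -0.36 0.04" --pt "0 0 0 -0.48 0.04" --pt "0 0 0 -0.6 0.04" --pt "0 0 0 -0.72 0.04" --pt "0 0 0 -0.84 0.04" --pt "0 0 0 -0.96 0.04"

```text
time_s: 7.5
eef_pos: [0.5798, 0.038, 0.1995]
ee_rot: [0.96, -2.991, 0.001]
contact_force: [0.1, 0.0, -4.2]
opening: 0.0477
grasp_force: 30.0
```

Call:
move_arm --pt "0 0 0 -0.11 0.04" --pt "0 0 0 -0.22 0.04" --pt "0 0 0 -0.33 0.04" --pt "0 0 0 -0.43 0.04" --pt "0 0 0 -0.43 0.04" --pt "0 0 0 -0.43 0.04" --pt "0 0 0 -0.43 0.04"

```text
time_s: 8.08
eef_pos: [0.5798, 0.0381, 0.1995]
ee_rot: [1.565, -2.724, 0.0]
contact_force: [0.6, -0.7, -5.2]
opening: 0.0478
grasp_force: 30.0
```

```bash
python3 - <<'E'
from h import *
go([.497,.073,.17],150)
KT=cam("wrist"); w=snap("wrist","w4")
P=[]
for n,z in(("socket_mouth",.065),("lever_pivot",.1),("grip_end",.302)):
    print(n,[(np.round(x["at"],1),round(x["p"],2),np.round(ray("wrist",x["at"],z,KT),4)) for x in spotter.landmark_of(n,"wrist")][:3])
for n in("side","scene"):
    optics.get_image(n)
    for q,z in(("socket_mouth",.065),("lever_pivot",.1),("grip_end",.302)):
        print(n,q,[(np.round(x["at"],1),round(x["p"],2),np.round(ray(n,x["at"],z),4)) for x in spotter.landmark_of(q,n)][:2])
E
```

```text
t 8.08 pos [0.5798 0.0381 0.1995] yang 149.75 tilt [-0.0001 -0.0002] shift [0.0115 0.0891 0.0295] turn -0.0043 q7 2.26 F [ 0.6 -0.7 -5.2] open 0.0478
socket_mouth [(array([420.6, 214.8]), 0.69, array([0.4951, 0.0706, 0.065 ]))]
lever_pivot []
grip_end []
side socket_mouth [(array([273.3, 252.5]), 0.76, array([0.4975, 0.0724, 0.065 ])), (array([376.3, 267.9]), 0.45, array([ 0.7061, -0.0072,  0.065 ]))]
side lever_pivot [(array([285.6, 210. ]), 0.69, array([0.5365, 0.1786, 0.1   ]))]
side grip_end [(array([289.8, 120.3]), 0.93, array([0.5537, 0.2177, 0.302 ]))]
scene socket_mouth [(array([332.3, 225.1]), 0.98, array([0.496 , 0.0784, 0.065 ]))]
scene lever_pivot []
scene grip_end [(array([387.5, 126.8]), 0.67, array([0.5396, 0.2148, 0.302 ]))]
```

View pics/w4.png

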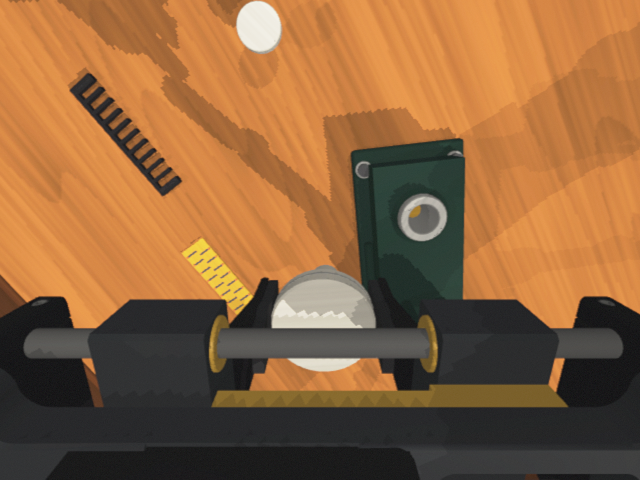

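The socket ring shows at about (422,217), with the knock-out pin visible inside. The press deck's edges run near columns 372 and 463.

```bash
python3 - <<'E'
from h import *
w=cv2.imread("pics/w4.png"); KT=cam("wrist")
sub=w[180:255,385:462]; hsv=cv2.cvtColor(sub,cv2.COLOR_BGR2HSV)
k=((hsv[:,:,2]>120)&(hsv[:,:,1]<60)).astype(np.uint8); cs=max(cv2.findContours(k,0,1)[0],key=cv2.contourArea)
e=cv2.fitEllipse(cv2.convexHull(cs)); c=np.add(e[0],[385,180]); print(e,c,ray("wrist",c,.065,KT), "size/44mm",np.linalg.norm(proj("wrist",ray("wrist",c,.065,KT)+[.044,0,0],KT)-c))
# green deck edges
g=cv2.cvtColor(w,cv2.COLOR_BGR2HSV)
L=[];Rr=[]
for y in range(185,290,5):
    row=w[y].astype(int); d=np.abs(np.diff(cv2.GaussianBlur(w,(3,3),0)[y].astype(int),axis=0)).sum(1)
    a=368+0; 
    # right edge: green->orange
    xs=np.arange(440,480); Rr.append([xs[np.argmax(d[440:480])],y])
q=[ray("wrist",p,.053,KT) for p in Rr]; q=np.array(q)[:,:2]; v=cv2.fitLine(q.astype(np.float32),cv2.DIST_HUBER,0,.01,.01).ravel(); print(Rr[::4],"press dir",np.degrees(np.arctan2(v[1],v[0])),v)
n=np.array([-v[1],v[0]]); print("lateral dist socket-edge",(ray("wrist",c,.065,KT)[:2]-v[2:])@n)
E
```

```text
((38.14145278930664, 37.84368896484375), (43.74373245239258, 47.516239166259766), 51.50016784667969) [423.14145279 217.84368896] [0.49422143 0.07440411 0.065     ] size/44mm 48.46969650763419
[[np.int64(464), 185], [np.int64(443), 205], [np.int64(444), 225], [np.int64(463), 245], [np.int64(462), 265], [np.int64(462), 285]] press dir 68.21771 [0.37108073 0.9286006  0.46882987 0.11559521]
lateral dist socket-edge -0.03886384408758154
```

Call:
move_arm --pt "0.004 0.03 0 0 0.04" --pt "0.008 0.06 0 0 0.04" --pt "0.012 0.0915 0 0 0.04" --pt "0.012 0.0915 0 0 0.04" --pt "0.012 0.0915 0 0 0.04" --pt "0.012 0.0915 0 0 0.04"

```text
time_s: 9.18
eef_pos: [0.4952, 0.0731, 0.2]
ee_rot: [-1.568, 2.722, -0.004]
contact_force: [-1.0, 0.4, -4.8]
opening: 0.0479
grasp_force: 30.0
```

```bash
cat > m.py <<'E'
from h import *
def ring(f):
    go([.4945,.0738,.1],149.75)
    KT=cam("wrist"); snap("wrist",f); w=cv2.imread(f"pics/{f}.png")
    c0=np.round(proj("wrist",[.4945,.0738,.065],KT)).astype(int); s=45; o=c0-s
    sub=w[o[1]:o[1]+2*s,o[0]:o[0]+2*s]; hsv=cv2.cvtColor(sub,cv2.COLOR_BGR2HSV)
    k=((hsv[:,:,2]>110)&(hsv[:,:,1]<60)).astype(np.uint8)
    for c in cv2.findContours(k,cv2.RETR_CCOMP,1)[0]:
        if cv2.contourArea(c)<150: continue
        e=cv2.fitEllipse(c); p=np.add(e[0],o); print(np.round(e[1],1),np.round(p,1),ray("wrist",p,.065,KT))
    print([(np.round(x["at"],1),round(x["p"],2),np.round(ray("wrist",x["at"],.065,KT),4)) for x in spotter.landmark_of("socket_mouth","wrist")][:2])
    z=r.get_state()["eef_pos"][2]
    for m in spotter.cut_out("anvil","wrist")[:3]:
        c=max(cv2.findContours(m["mask"].astype(np.uint8),0,1)[0],key=len); x=c[:,0]; print("anvil",round(m["p"],2),x.min(0),x.max(0))
    # held disc top edges at z: predicted
    s_=r.get_state(); M=R.from_rotvec(s_["ee_rot"]).as_matrix()
    for t in ([.025,0],[0,.025],[0,-.025],[-.025,0]): print("disc rim pred",t,proj("wrist",s_["eef_pos"]+M@[t[0],t[1],-.026],KT))
    print("tip far pred",proj("wrist",s_["eef_pos"]+M@[.0088,0,.034],KT))
    cv2.imwrite(f"pics/{f}c.png",cv2.resize(w[150:390,200:440],(600,600),interpolation=cv2.INTER_CUBIC))
E
python3 -c "
from m import *
ring('w5')"
```

```text
t 9.18 pos [0.4952 0.0731 0.2   ] yang 149.89 tilt [ 0.0018 -0.002 ] shift [-0.0003  0.0012  0.1   ] turn 0.0025 q7 2.34 F [-1.   0.4 -4.8] open 0.0479
[ 9.2 47. ] [325.3 270.5] [0.51381975 0.10940001 0.065     ]
[44.  45.3] [325.2 230.4] [0.4937824  0.07442937 0.065     ]
[26.7 29.8] [326.3 230. ] [0.49267903 0.07457283 0.065     ]
[]
anvil 0.96 [271 264] [374 328]
anvil 0.96 [130  18] [180  70]
disc rim pred [0.025, 0] [322.28276917 275.80181427]
disc rim pred [0, 0.025] [375.55145931 324.98120956]
disc rim pred [0, -0.025] [269.00964804 324.68195216]
disc rim pred [-0.025, 0] [322.22994587 369.33598156]
tip far pred [322.75503558 260.87418737]
```

View pics/w5c.png

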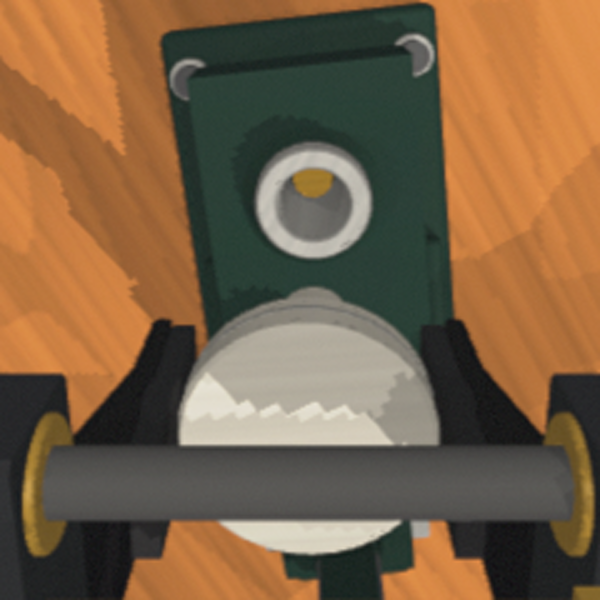

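Socket ring centre at full-image (325,230) and held disc centred on column 322.5, about 1 mm back along tool x. I'll correct by about +1 mm in x and +1.8 mm in y, and descend partway.

Call:
move_arm --pt "0.001 0.0018 0 0 0.04" --pt "0.001 0.0018 0.015 0 0.04" --pt "0.001 0.0018 0.03 0 0.04" --pt "0.001 0.0018 0.03 0 0.04" --pt "0.001 0.0018 0.03 0 0.04" --pt "0.001 0.0018 0.03 0 0.04"

```text
time_s: 9.83
eef_pos: [0.493, 0.0741, 0.1701]
ee_rot: [-1.569, 2.721, 0.001]
contact_force: [0.1, 0.4, -3.0]
opening: 0.0478
grasp_force: 30.0
```

```bash
python3 -c "
from m import *
ring('w6')
import cv2
optics.get_image('side');print([(np.round(x['at'],1),round(x['p'],2)) for x in spotter.landmark_of('anvil','side')][:4])
optics.get_image('scene');print([(np.round(x['at'],1),round(x['p'],2)) for x in spotter.landmark_of('anvil','scene')][:4])
"
```

```text
t 9.83 pos [0.493  0.0741 0.1701] yang 149.93 tilt [0.0004 0.001 ] shift [-0.0004 -0.0015  0.0701] turn 0.0031 q7 2.3 F [ 0.1  0.4 -3. ] open 0.0478
[67.  74.5] [322.9 254.7] [0.49975299 0.08603331 0.065     ]
[26.1 32.7] [324.1 238.6] [0.49160023 0.0740694  0.065     ]
[(array([320.9, 242.2]), 0.74, array([0.4956, 0.0754, 0.065 ]))]
anvil 0.63 [271 265] [374 327]
anvil 0.57 [105   4] [163  61]
anvil 0.31 [255 152] [382 291]
disc rim pred [0.025, 0] [322.18040652 275.94973322]
disc rim pred [0, 0.025] [375.67177221 325.14737668]
disc rim pred [0, -0.025] [268.65660984 325.12863134]
disc rim pred [-0.025, 0] [322.16711004 369.73485224]
tip far pred [322.2796316 260.6936124]
[(array([273.1, 206.1]), 0.9), (array([303. , 331.8]), 0.58)]
[(array([199.1, 305.6]), 0.97), (array([294.2, 305.9]), 0.65)]
```

```bash
cat > e.py <<'E'
from h import *
from scipy.optimize import least_squares
def fit(f,KT,S,show=True):
    w=cv2.GaussianBlur(cv2.imread(f"pics/{f}.png"),(3,3),0).astype(float).min(2) # white rim: high min; green dark
    M=R.from_rotvec(S["ee_rot"]).as_matrix()
    c0=np.array([.4935,.074]); pts=[]
    for rep in range(2):
        pts=[]
        for a in np.radians(np.arange(0,360,5)):
            rr=np.arange(.0175,.027,.00025); v=[cv2.getRectSubPix(w.astype(np.float32),(1,1),tuple(map(float,proj("wrist",[c0[0]+q*np.cos(a),c0[1]+q*np.sin(a),.065],KT))))[0,0] for q in rr]
            d=np.diff(v); i=np.argmin(d)
            if d[i]<-6 and 1<i<len(d)-2: pts.append(c0+(rr[i]+.000125)*np.array([np.cos(a),np.sin(a)]))
        P=np.array(pts); s=least_squares(lambda p:np.linalg.norm(P-p[:2],axis=1)-.022,c0,loss="soft_l1",f_scale=.0005); c0=s.x
    d=M.T@np.array([*(c0-S["eef_pos"][:2]),0])
    print(f,len(P),"centre",c0,"rms",np.median(np.abs(s.fun)),"in tool",np.round(d,4))
E
python3 - <<'E'
from e import *
KT=cam("wrist");S=r.get_state();snap("wrist","w7");fit("w7",KT,S)
# w5 pose
S5=dict(S);S5["eef_pos"]=np.array([.4952,.0731,.2]);S5["ee_rot"]=np.array([-1.568,2.722,-.004])
W=np.eye(4);W[:3,:3]=R.from_rotvec(S5["ee_rot"]).as_matrix();W[:3,3]=S5["eef_pos"]
fit("w5",(KT[0],W@np.array(optics.get_calibration("wrist")["hand_eye"])),S5)
S5["eef_pos"]=np.array([.5798,.0381,.1995]);S5["ee_rot"]=np.array([1.565,-2.724,0])
W=np.eye(4);W[:3,:3]=R.from_rotvec(S5["ee_rot"]).as_matrix();W[:3,3]=S5["eef_pos"]
fit("w4",(KT[0],W@np.array(optics.get_calibration("wrist")["hand_eye"])),S5)
E
```

```text
w7 72 centre [0.4935504 0.0746008] rms 0.0006164983075034793 in tool [-0.0011 -0.0003  0.    ]
w5 72 centre [0.49397991 0.07491275] rms 0.0007339396861160384 in tool [-0.001  0.002 -0.   ]
w4 72 centre [0.4944566  0.07487768] rms 0.0008164100201529922 in tool [0.0112 0.0923 0.    ]
```

The socket now sits at tool (-1.1, -0.3) mm and the held anvil at about (-1.2, 0), so they are aligned. I'll lower it straight down.

Call:
move_arm --pt "0 0 0.025 0 0.04" --pt "0 0 0.05 0 0.04" --pt "0 0 0.065 0 0.04" --pt "0 0 0.075 0 0.04" --pt "0 0 0.08 0 0.04" --pt "0 0 0.08 0 0.04" --pt "0 0 0.08 0 0.04"

```text
time_s: 10.82
eef_pos: [0.4932, 0.074, 0.0902]
ee_rot: [-1.568, 2.721, -0.0]
contact_force: [1.0, 0.2, -4.6]
opening: 0.048
grasp_force: 30.0
```

Call:
move_arm --pt "0 0 0.004 0 0.04" --pt "0 0 0.008 0 0.04" --pt "0 0 0.012 0 0.04" --pt "0 0 0.015 0 0.04" --pt "0 0 0.018 0 0.04" --pt "0 0 0.018 0 0.04"

```text
time_s: 11.32
eef_pos: [0.4921, 0.0737, 0.0709]
ee_rot: [1.568, -2.721, -0.001]
contact_force: [-0.9, 0.7, -5.7]
opening: 0.0482
grasp_force: 30.0
```

```bash
python3 - <<'E'
from h import *
go([.4935,.074,.064],149.75)
snap("side","s8");a=snap("scene","c8"); b=cv2.imread("pics/s8.png")
cv2.imwrite("pics/e.png",np.hstack([cv2.resize(a[130:290,260:420,::-1],(400,400),interpolation=2),cv2.resize(b[160:320,200:360],(400,400),interpolation=2)]))
E
```

```text
t 11.32 pos [0.4921 0.0737 0.0709] yang 149.92 tilt [-0.0009 -0.    ] shift [-0.001  -0.001   0.0069] turn 0.0029 q7 2.16 F [-0.9  0.7 -5.7] open 0.0482
```

Call:
move_arm --pt "0 0 0.002 0 0.04" --pt "0 0 0.004 0 0.04" --pt "0 0 0.006 0 0.04" --pt "0 0 0.007 0 0.04" --pt "0 0 0.007 0 0.04" --pt "0 0 0.007 0 0.04"

```text
time_s: 11.92
eef_pos: [0.4926, 0.0737, 0.0645]
ee_rot: [-1.569, 2.722, -0.0]
contact_force: [0.4, -0.2, -4.3]
opening: 0.0481
grasp_force: 30.0
```

Call:
move_arm --pt "0 0 0.0007 0 0.04" --pt "0 0 0.0014 0 0.04" --pt "0 0 0.002 0 0.04" --pt "0 0 0.002 0 0.04" --pt "0 0 0.002 0 0.04"

```text
time_s: 12.33
eef_pos: [0.4927, 0.0737, 0.0625]
ee_rot: [-1.569, 2.722, -0.0]
contact_force: [1.2, -0.1, -4.1]
opening: 0.0478
grasp_force: 30.0
```

Still bearing the weight with at most about 2 mm left to drop, so I'll open the fingers in place.

Call:
move_arm --pt "0 0 0 0 0.056" --pt "0 0 0 0 0.06" --pt "0 0 0 0 0.07" --pt "0 0 0 0 0.087" --pt "0 0 0 0 0.087" --pt "0 0 0 0 0.087"

```text
time_s: 12.83
eef_pos: [0.4927, 0.0739, 0.0627]
ee_rot: [-1.569, 2.722, -0.0]
contact_force: [0.9, -0.1, -0.5]
opening: 0.0788
grasp_force: 0.0
```

Call:
move_arm --pt "0 0 -0.01 0 0.087" --pt "0 0 -0.035 0 0.087" --pt "0 0 -0.07 0 0.087" --pt "0 0 -0.105 0 0.087" --pt "0 0 -0.137 0 0.087" --pt "0 0 -0.137 0 0.087" --pt "0 0 -0.137 0 0.087"

```text
time_s: 13.42
eef_pos: [0.4939, 0.074, 0.2018]
ee_rot: [-1.567, 2.72, -0.006]
contact_force: [-0.3, 0.3, -1.1]
opening: 0.0869
grasp_force: 0.0
```

```bash
python3 - <<'E'
from h import *
go([.4935,.074,.2],149.75)
KT=cam("wrist"); w=snap("wrist","w9"); s=snap("side","s9")
for c in("wrist","side","scene"):
    if c=="scene": optics.get_image(c)
    for n,z in(("anvil",.074),("lever_pivot",.1),("grip_end",.302)):
        print(c,n,[(np.round(x["at"],1),round(x["p"],2),np.round(ray(c,x["at"],z,KT if c=="wrist" else None),4)) for x in spotter.landmark_of(n,c)][:3])
cv2.imwrite("pics/f.png",np.hstack([cv2.resize(w[130:330,220:420],(400,400),interpolation=2),cv2.resize(s[110:310,200:400],(400,400),interpolation=2)])[:,:,::-1])
E
```

```text
t 13.42 pos [0.4939 0.074  0.2018] yang 149.9 tilt [ 0.0043 -0.0017] shift [0.0002 0.0004 0.0017] turn 0.0026 q7 2.34 F [-0.3  0.3 -1.1] open 0.0869
wrist anvil [(array([324.9, 230.2]), 0.86, array([0.4919, 0.0732, 0.074 ])), (array([156.4,  47.6]), 0.75, array([ 0.5315, -0.1195,  0.074 ]))]
wrist lever_pivot [(array([336.3, 352.2]), 0.82, array([0.5382, 0.1748, 0.1   ]))]
wrist grip_end []
side anvil [(array([271.8, 246.8]), 0.92, array([0.4954, 0.0812, 0.074 ])), (array([227.7, 392.8]), 0.91, array([ 0.394 , -0.2773,  0.074 ]))]
side lever_pivot [(array([282.9, 210. ]), 0.79, array([0.5303, 0.1794, 0.1   ]))]
side grip_end []
scene anvil [(array([201.4, 304.9]), 0.91, array([ 0.395 , -0.2631,  0.074 ])), (array([291.7, 308.7]), 0.79, array([ 0.5582, -0.1548,  0.074 ])), (array([332.8, 222.1]), 0.78, array([0.4955, 0.0812, 0.074 ]))]
scene lever_pivot [(array([372.5, 196.9]), 0.95, array([0.5404, 0.1842, 0.1   ]))]
scene grip_end [(array([391.8, 126.7]), 0.65, array([0.5467, 0.2203, 0.302 ]))]
```

View pics/f.png

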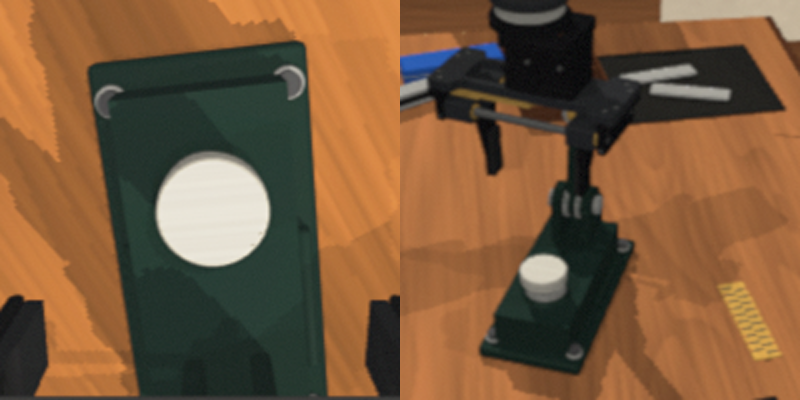

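The anvil stands upright, loose and centred in the socket (wrist full-image (326,235)) with the fingers clear. Now I rise and turn for the lever handle.

Call:
move_arm --pt "0 0 -0.035 0.12 0.087" --pt "0 0 -0.07 0.24 0.087" --pt "0 0 -0.105 0.36 0.087" --pt "0 0 -0.14 0.48 0.087" --pt "0 0 -0.15 0.6 0.087" --pt "0 0 -0.15 0.72 0.087" --pt "0 0 -0.15 0.84 0.087" --pt "0 0 -0.15 0.96 0.087"

```text
time_s: 14.68
eef_pos: [0.4927, 0.0739, 0.3498]
ee_rot: [-0.125, 3.139, -0.0]
contact_force: [-0.1, 0.2, -0.4]
opening: 0.0874
grasp_force: 0.0
```

Call:
move_arm --pt "0 0 0 0.12 0.087" --pt "0 0 0 0.24 0.087" --pt "0 0 0 0.36 0.087" --pt "0 0 0 0.48 0.087" --pt "0 0 0 0.6 0.087" --pt "0 0 0 0.72 0.087" --pt "0 0 0 0.84 0.087" --pt "0 0 0 0.96 0.087"

```text
time_s: 15.35
eef_pos: [0.4925, 0.0739, 0.3494]
ee_rot: [-1.338, -2.842, 0.0]
contact_force: [-0.3, 0.5, -0.4]
opening: 0.0866
grasp_force: 0.0
```

Call:
move_arm --pt "0 0 0 0.12 0.087" --pt "0 0 0 0.24 0.087" --pt "0 0 0 0.36 0.087" --pt "0 0 0 0.48 0.087" --pt "0 0 0 0.6 0.087" --pt "0 0 0 0.72 0.087" --pt "0 0 0 0.84 0.087" --pt "0 0 0 0.96 0.087"

```text
time_s: 16.02
eef_pos: [0.4925, 0.0739, 0.3495]
ee_rot: [-2.499, -1.903, 0.0]
contact_force: [0.8, 0.8, -0.7]
opening: 0.087
grasp_force: 0.0
```

```bash
python3 - <<'E'
from h import *
go([.5471,.2073,.345],-22)
KT=cam("wrist"); optics.get_image("wrist")
for n,z in(("lever_pivot",.1),("grip_end",.302)):
    print(n,[(np.round(x["at"],1),round(x["p"],2),np.round(ray("wrist",x["at"],z,KT),4)) for x in spotter.landmark_of(n,"wrist")][:3])
E
```

```text
t 16.02 pos [0.4925 0.0739 0.3495] yang -15.42 tilt [-0.0001 -0.0001] shift [0.1431 0.0172 0.0044] turn 0.1148 q7 -0.45 F [ 0.8  0.8 -0.7] open 0.087
lever_pivot []
grip_end [(array([366.9,   6.5]), 0.6, array([0.5544, 0.2105, 0.302 ]))]
```

Call:
move_arm --pt "0.03 0.003 0 0.115 0.087" --pt "0.06 0.006 0 0.115 0.087" --pt "0.085 0.01 0 0.115 0.087" --pt "0.085 0.01 0 0.115 0.087" --pt "0.085 0.01 0 0.115 0.087" --pt "0.085 0.01 0 0.115 0.087"

```text
time_s: 16.67
eef_pos: [0.5242, 0.1528, 0.3493]
ee_rot: [-2.598, -1.766, 0.001]
contact_force: [-0.5, -0.7, 0.7]
opening: 0.0866
grasp_force: 0.0
```

```bash
python3 - <<'E'
from h import *
go([.5471,.2073,.345],-22)
KT=cam("wrist"); snap("wrist","w10")
for n,z in(("lever_pivot",.1),("grip_end",.302)):
    print(n,[(np.round(x["at"],1),round(x["p"],2),np.round(ray("wrist",x["at"],z,KT),4)) for x in spotter.landmark_of(n,"wrist")][:3])
E
```

```text
t 16.67 pos [0.5242 0.1528 0.3493] yang -21.57 tilt [-0.0007 -0.0004] shift [0.0591 0.0012 0.0043] turn 0.0075 q7 -0.88 F [-0.5 -0.7  0.7] open 0.0866
lever_pivot [(array([328.4, 179.4]), 0.64, array([0.5409, 0.1773, 0.1   ]))]
grip_end []
```

View pics/w10.png

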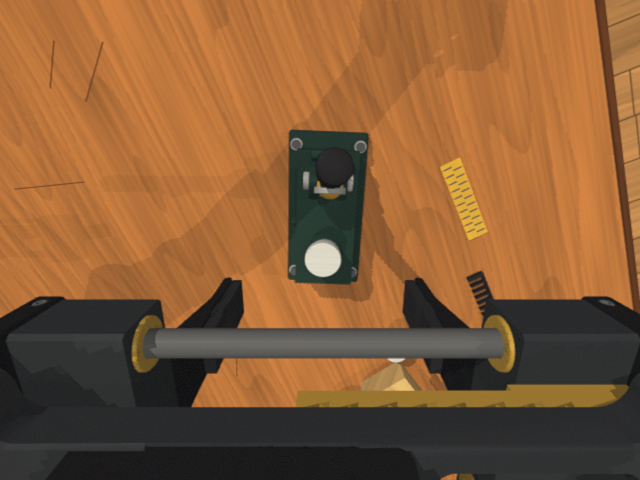

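Wrist view: the black handle end is at (334,167), the pivot at (328,180) and the anvil disc at (323,258).

```bash
python3 - <<'E'
from h import *
KT=cam("wrist")
for p,z in(((334,167),.302),((328,181),.1),((323,258),.088)): print(p,np.round(ray("wrist",p,z,KT),4), "px for tool-y center", np.round(proj("wrist",r.get_state()["eef_pos"]*[1,1,0]+[0,0,z],KT)))
for d in(66,68,70):
    u=np.array([np.cos(np.radians(d)),np.sin(np.radians(d))]); m=np.array([.4937,.0746]); print(d,m+u*.11,m+u*.1467, m+u*(.11+.185*np.sin(.18)))
E
```

```text
(334, 167) [0.5541 0.2071 0.302 ] px for tool-y center [323. 261.]
(328, 181) [0.5405 0.1738 0.1   ] px for tool-y center [323. 202.]
(323, 258) [0.4955 0.0776 0.088 ] px for tool-y center [323. 201.]
66 [0.53844103 0.17509   ] [0.55336827 0.20861712] [0.55191234 0.20534706]
68 [0.53490673 0.17659022] [0.54865479 0.21061787] [0.54731387 0.20729899]
70 [0.53132222 0.17796619] [0.54387436 0.21245291] [0.54265008 0.20908925]
```

Call:
move_arm --pt "0.03 0.0033 0 0.042 0.087" --pt "0.059 0.0066 0 0.042 0.087" --pt "0.059 0.0066 0 0.042 0.087" --pt "0.059 0.0066 0.02 0.042 0.087" --pt "0.059 0.0066 0.04 0.042 0.087" --pt "0.059 0.0066 0.065 0.042 0.087" --pt "0.059 0.0066 0.086 0.042 0.087" --pt "0.059 0.0066 0.086 0.042 0.087"

```text
time_s: 17.48
eef_pos: [0.5507, 0.2023, 0.2597]
ee_rot: [2.637, 1.706, -0.01]
contact_force: [0.5, -0.1, 0.0]
opening: 0.0872
grasp_force: 0.0
```

Call:
move_arm --pt "0 0 0 0 0.05" --pt "0 0 0 0 0.035" --pt "0 0 0 0 0.02" --pt "0 0 0 0 0.015" --pt "0 0 0 0 0.015" --pt "0 0 0 0 0.015" --pt "0 0 0 0 0.015" --pt "0 0 0 0 0.015"

```text
time_s: 18.15
eef_pos: [0.5523, 0.2058, 0.2636]
ee_rot: [2.636, 1.709, 0.0]
contact_force: [0.2, -0.6, 0.1]
opening: 0.0414
grasp_force: 0.0
```

```bash
python3 - <<'E'
from h import *
go([.552,.2053,.263],-24)
u=np.array([np.cos(np.radians(66)),np.sin(np.radians(66))]);
for th in np.arange(0,1.8,.1459): print(round(th,3), "fwd(tool x) %.4f down %.4f"%(.185*(np.sin(.18)+np.sin(th-.18))*-1, .185*(np.cos(.18)-np.cos(th-.18))))
E
```

```text
t 18.15 pos [0.5523 0.2058 0.2636] yang -24.08 tilt [ 0.0001 -0.    ] shift [-0.0006 -0.      0.0006] turn -0.0014 q7 -1.09 F [ 0.2 -0.6  0.1] open 0.0414
0.0 fwd(tool x) -0.0000 down 0.0000
0.146 fwd(tool x) -0.0268 down -0.0029
0.292 fwd(tool x) -0.0538 down -0.0018
0.438 fwd(tool x) -0.0803 down 0.0031
0.584 fwd(tool x) -0.1058 down 0.0119
0.73 fwd(tool x) -0.1297 down 0.0242
0.875 fwd(tool x) -0.1516 down 0.0400
1.021 fwd(tool x) -0.1710 down 0.0587
1.167 fwd(tool x) -0.1875 down 0.0801
1.313 fwd(tool x) -0.2007 down 0.1036
1.459 fwd(tool x) -0.2103 down 0.1288
1.605 fwd(tool x) -0.2162 down 0.1551
1.751 fwd(tool x) -0.2181 down 0.1820
```

Call:
move_arm --pt "0 0 0 0 0.015" --pt "0 0 0 0 0.015" --pt "0 0 0 0 0.015" --pt "0 0 0 0 0.015" --pt "0 0 0 0 0.015" --pt "0 0 0 0 0.015"

```text
time_s: 18.65
eef_pos: [0.5524, 0.2056, 0.2635]
ee_rot: [2.636, 1.709, 0.0]
contact_force: [0.6, 0.1, -0.4]
opening: 0.0237
grasp_force: 30.0
```

Call:
move_arm --pt "-0.0133 0 -0.0021 0 0.015" --pt "-0.0268 0 -0.0029 0 0.015" --pt "-0.0403 0 -0.0028 0 0.015" --pt "-0.0538 0 -0.0018 0 0.015" --pt "-0.0671 0 0.0002 0 0.015" --pt "-0.0803 0 0.0031 0 0.015" --pt "-0.0933 0 0.0071 0 0.015" --pt "-0.1058 0 0.0119 0 0.015"

```text
time_s: 19.32
eef_pos: [0.5104, 0.1105, 0.2531]
ee_rot: [-2.635, -1.71, -0.008]
contact_force: [1.4, 2.3, 4.2]
opening: 0.0239
grasp_force: 29.9
```

Call:
move_arm --pt "-0.0122 0 0.0058 0 0.015" --pt "-0.0239 0 0.0123 0 0.015" --pt "-0.0353 0 0.0199 0 0.015" --pt "-0.0458 0 0.0281 0 0.015" --pt "-0.0558 0 0.037 0 0.015" --pt "-0.0652 0 0.0468 0 0.015" --pt "-0.0738 0 0.0572 0 0.015" --pt "-0.0817 0 0.0682 0 0.015"

```text
time_s: 19.98
eef_pos: [0.4764, 0.0335, 0.1843]
ee_rot: [2.635, 1.706, 0.001]
contact_force: [-0.8, -1.3, 5.3]
opening: 0.0237
grasp_force: 30.0
```

```bash
python3 -c "
from h import *
go([.5385-.0,.175,.081],-24)"
```

```text
t 19.98 pos [0.4764 0.0335 0.1843] yang -24.14 tilt [ 0.0019 -0.0019] shift [ 0.1546 -0.0015  0.1031] turn -0.0024 q7 -0.56 F [-0.8 -1.3  5.3] open 0.0237
```

Call:
move_arm --pt "-0.007 0 0.0115 0 0.015" --pt "-0.0132 0 0.0235 0 0.015" --pt "-0.0184 0 0.0359 0 0.015" --pt "-0.0228 0 0.0487 0 0.015" --pt "-0.0262 0 0.0617 0 0.015" --pt "-0.0287 0 0.075 0 0.015" --pt "-0.0287 0 0.075 0 0.015"

```text
time_s: 20.57
eef_pos: [0.4645, 0.0067, 0.1076]
ee_rot: [2.636, 1.707, 0.001]
contact_force: [1.7, -4.1, 3.8]
opening: 0.0239
grasp_force: 29.9
```

Call:
move_arm --pt "-0.0008 0 0.006 0 0.015" --pt "-0.0013 0 0.012 0 0.015" --pt "-0.0017 0 0.017 0 0.015" --pt "-0.0019 0 0.021 0 0.015" --pt "-0.0019 0 0.024 0 0.015" --pt "-0.0019 0 0.026 0 0.015" --pt "-0.0019 0 0.027 0 0.015" --pt "-0.0019 0 0.027 0 0.015"

```text
time_s: 21.23
eef_pos: [0.4639, 0.005, 0.083]
ee_rot: [2.635, 1.707, -0.003]
contact_force: [-3.7, -6.3, 13.2]
opening: 0.0234
grasp_force: 29.6
```

Call:
move_arm --pt "0 0 0.001 0 0.015" --pt "0 0 0.002 0 0.015" --pt "0 0 0.003 0 0.015" --pt "0 0 0.003 0 0.015" --pt "0 0 0.003 0 0.015"

```text
time_s: 21.65
eef_pos: [0.464, 0.0049, 0.0802]
ee_rot: [2.634, 1.706, -0.003]
contact_force: [-4.2, -6.0, 14.0]
opening: 0.024
grasp_force: 29.4
```

Call:
move_arm --pt "0 0 0.0015 0 0.015" --pt "0 0 0.003 0 0.015" --pt "0 0 0.004 0 0.015" --pt "0 0 0.004 0 0.015" --pt "0 0 0.004 0 0.015"

```text
time_s: 22.07
eef_pos: [0.4639, 0.0051, 0.0764]
ee_rot: [2.634, 1.707, -0.003]
contact_force: [-4.9, -5.3, 17.0]
opening: 0.0242
grasp_force: 29.1
```

```bash
python3 - <<'E'
from h import *
go([.4639,.005,.08],-24)
snap("side","s11");snap("scene","c11")
a=cv2.imread("pics/c11.png")[150:290,270:430]; b=cv2.imread("pics/s11.png")[180:320,190:350]
cv2.imwrite("pics/g.png",np.hstack([cv2.resize(a,(400,350),interpolation=2),cv2.resize(b,(400,350),interpolation=2)]))
E
```

```text
t 22.07 pos [0.4639 0.0051 0.0764] yang -24.13 tilt [-0.0003 -0.0036] shift [-0.0001  0.     -0.0036] turn -0.0022 q7 -0.67 F [-4.9 -5.3 17. ] open 0.0242
```

View pics/g.png

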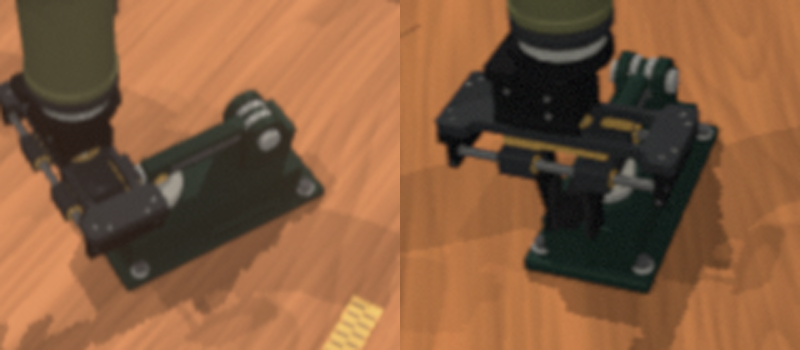

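Call:
move_arm --pt "0 0 0.0015 0 0.015" --pt "0 0 0.003 0 0.015" --pt "0 0 0.0045 0 0.015" --pt "0 0 0.006 0 0.015" --pt "0 0 0.006 0 0.015" --pt "0 0 0.006 0 0.015"

```text
time_s: 22.67
eef_pos: [0.4644, 0.0062, 0.0719]
ee_rot: [2.634, 1.708, -0.003]
contact_force: [-8.6, -4.2, 30.6]
opening: 0.0236
grasp_force: 27.8
```

Force has risen stiffly to 30 N, so the anvil is against the rim. I'll hold briefly, then follow the lever back up.

Call:
move_arm --pt "0 0 0 0 0.015" --pt "0 0 0 0 0.015" --pt "0 0 0 0 0.015"

```text
time_s: 22.92
eef_pos: [0.4644, 0.0061, 0.0719]
ee_rot: [2.634, 1.707, -0.003]
contact_force: [-9.7, -2.7, 30.9]
opening: 0.0231
grasp_force: 27.8
```

Call:
move_arm --pt "0.0005 0 -0.0134 0 0.015" --pt "0.0019 0 -0.0269 0 0.015" --pt "0.0044 0 -0.0402 0 0.015" --pt "0.0078 0 -0.0532 0 0.015" --pt "0.0122 0 -0.066 0 0.015" --pt "0.0174 0 -0.0784 0 0.015" --pt "0.0236 0 -0.0904 0 0.015" --pt "0.0306 0 -0.1019 0 0.015"

```text
time_s: 23.58
eef_pos: [0.4761, 0.0326, 0.1715]
ee_rot: [2.634, 1.706, -0.003]
contact_force: [-0.3, -5.6, 0.9]
opening: 0.0227
grasp_force: 32.1
```

Call:
move_arm --pt "0.0079 0 -0.011 0 0.015" --pt "0.0165 0 -0.0214 0 0.015" --pt "0.0259 0 -0.0312 0 0.015" --pt "0.0359 0 -0.0401 0 0.015" --pt "0.0464 0 -0.0483 0 0.015" --pt "0.0578 0 -0.0559 0 0.015" --pt "0.0695 0 -0.0624 0 0.015" --pt "0.0817 0 -0.0682 0 0.015"

```text
time_s: 24.25
eef_pos: [0.5088, 0.107, 0.2399]
ee_rot: [2.635, 1.705, -0.007]
contact_force: [-2.8, -6.0, 8.2]
opening: 0.0241
grasp_force: 30.1
```

Call:
move_arm --pt "0.0125 0 -0.0048 0 0.015" --pt "0.0255 0 -0.0088 0 0.015" --pt "0.0387 0 -0.0117 0 0.015" --pt "0.052 0 -0.0137 0 0.015" --pt "0.0655 0 -0.0147 0 0.015" --pt "0.079 0 -0.0148 0 0.015" --pt "0.0925 0 -0.014 0 0.015" --pt "0.101 0 -0.0125 0 0.015"

```text
time_s: 24.92
eef_pos: [0.5513, 0.2029, 0.2534]
ee_rot: [2.635, 1.709, 0.004]
contact_force: [0.3, -2.3, 11.9]
opening: 0.0245
grasp_force: 30.0
```

Now I open, rise clear, and look straight down and from the sides.

Call:
move_arm --pt "0 0 0 0 0.06" --pt "0 0 0 0 0.087" --pt "0 0 0 0 0.087" --pt "0 0 0 0 0.087" --pt "0 0 -0.03 0 0.087" --pt "0 0 -0.06 0 0.087" --pt "0 0 -0.09 0 0.087" --pt "-0.02 0 -0.1 0 0.087"

```text
time_s: 25.58
eef_pos: [0.5422, 0.1873, 0.3548]
ee_rot: [-2.63, -1.715, -0.009]
contact_force: [-1.2, -0.3, 0.5]
opening: 0.0702
grasp_force: 0.0
```

Call:
move_arm --pt "-0.03 0 0 0 0.087" --pt "-0.06 0 0 0 0.087" --pt "-0.085 0 0 0 0.087" --pt "-0.085 0 0 0 0.087" --pt "-0.085 0 0 0 0.087" --pt "-0.085 0 0 0 0.087"

```text
time_s: 26.08
eef_pos: [0.5073, 0.1057, 0.351]
ee_rot: [2.637, 1.708, -0.0]
contact_force: [0.3, 0.3, 0.4]
opening: 0.0866
grasp_force: 0.0
```

```bash
python3 - <<'E'
from h import *
go([.4639,.005,.3],-24)
KT=cam("wrist"); w=snap("wrist","w12")
print([(np.round(x["at"],1),round(x["p"],2),np.round(ray("wrist",x["at"],.302,KT),4)) for x in spotter.landmark_of("grip_end","wrist")][:3])
print([(np.round(x["at"],1),round(x["p"],2),np.round(ray("wrist",x["at"],.065,KT),4)) for x in spotter.landmark_of("anvil","wrist")][:3])
s=snap("side","s12");c=snap("scene","c12")
# disc top centre rows before (s9) and after, bright-blob centroid
for c_,f0,f1 in(("side","s9","s12"),("scene","c8","c12")):
  for f in(f0,f1):
    u=proj(c_,[.494,.0746,.08]).round().astype(int); im=cv2.imread(f"pics/{f}.png")[u[1]-25:u[1]+25,u[0]-25:u[0]+25].astype(int)
    m=im.min(2)>140; ys,xs=np.nonzero(m); print(f,u,m.sum(),np.round([xs.mean()+u[0]-25,ys.mean()+u[1]-25],2) if m.any() else "")
  print("px per 10mm height",proj(c_,[.494,.0746,.09])-proj(c_,[.494,.0746,.08]))
h=lambda im,x,y,k:cv2.resize(im[y:y+k,x:x+k],(266,400),interpolation=2)
h=lambda im,x,y,k:cv2.resize(im[y:y+k*3//2,x:x+k],(266,400),interpolation=2)
cv2.imwrite("pics/k.png",np.hstack([h(c,300,110,110),h(s,220,110,120),h(w,220,60,200)])[:,:,::-1])
E
```

```text
t 26.08 pos [0.5073 0.1057 0.351 ] yang -24.13 tilt [ 0.     -0.0002] shift [-0.1096  0.0016  0.051 ] turn -0.0022 q7 -0.76 F [0.3 0.3 0.4] open 0.0866
[(array([321.7,  73. ]), 0.8, array([0.5538, 0.2116, 0.302 ]))]
[(array([320. , 213.5]), 0.84, array([0.4945, 0.0868, 0.065 ])), (array([403. , 319.3]), 0.65, array([ 0.5424, -0.1166,  0.065 ]))]
s9 [271 247] 262 [271.07 244.47]
s12 [271 247] 256 [271.57 246.58]
px per 10mm height [-0.17268159 -3.651838  ]
c8 [331 222] 0 
c12 [331 222] 291 [332.03 221.65]
px per 10mm height [-0.01583581 -2.42852831]
```

View pics/k.png

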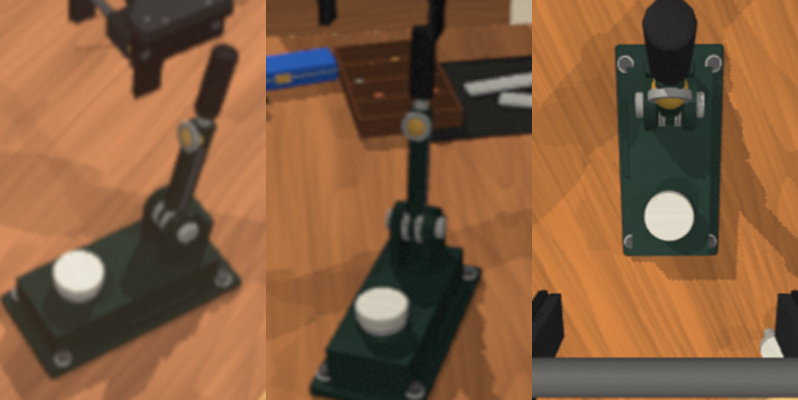

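The lever is back up and the disc appears to sit on the boss. I'll check the drop at sub-pixel level.

```bash
python3 - <<'E'
from h import *
g=lambda f:cv2.cvtColor(cv2.imread(f"pics/{f}.png"),cv2.COLOR_BGR2GRAY).astype(np.float32)
a,b=g("s9"),g("s12")
cols=range(264,279,2)
def edge(im,c,lo,hi,s):
    v=cv2.resize(im[lo:hi,c-1:c+2].mean(1)[:,None],(1,(hi-lo)*20),interpolation=cv2.INTER_CUBIC).ravel()
    d=np.diff(cv2.GaussianBlur(v[:,None],(1,21),0).ravel())*s; return lo+np.argmax(d)/20
for nm,im in(("s9",a),("s12",b)):
    print(nm,"top edge",np.round([edge(im,c,228,246,1) for c in cols],2),"bottom",np.round([edge(im,c,250,275,-1) for c in cols],2))
T=a[232:262,254:290]; W=np.eye(2,3,dtype=np.float32)
cc,W=cv2.findTransformECC(T,b[232:262,254:290],W,cv2.MOTION_TRANSLATION,(3,200,1e-6),None,3); print(cc,W)
optics.get_image("wrist")
print([(x["at"],x["p"]) for x in spotter.landmark_of("grip_end","wrist")])
E
```

```text
s9 top edge [238.5  238.4  237.5  237.45 237.45 237.45 237.5  238.45] bottom [251.2  251.35 251.5  251.55 261.25 251.45 251.25 259.55]
s12 top edge [241.45 240.45 239.55 239.5  239.45 239.5  239.5  240.45] bottom [252.5  253.4  253.55 254.3  261.3  253.5  253.4  252.45]
0.9899889663593622 [[1.         0.         0.53817993]
 [0.         1.         2.0281994 ]]
[([325.8, 75.8], 0.56)]
```

```bash
python3 - <<'E'
from h import *
from scipy.optimize import least_squares
def fitc(f,cam_,z,rad,guess):
    im=cv2.imread(f"pics/{f}.png"); im=cv2.GaussianBlur(im,(3,3),0).min(2).astype(np.float32); KT=cam(cam_)
    an=np.radians(np.arange(0,360,6)); c=np.array(guess,float)
    # maximise edge strength inside-minus-outside of circle of radius rad
    def score(p):
        v=[]
        for q in(rad-.002,rad+.002):
            px=np.array([proj(cam_,[p[0]+q*np.cos(t),p[1]+q*np.sin(t),z],KT) for t in an]).astype(np.float32)
            v.append(cv2.remap(im,px[:,0].reshape(1,-1),px[:,1].reshape(1,-1),1).ravel())
        return (v[0]-v[1]).mean()
    best=max(((score(c+[i*.001,j*.001]),i,j) for i in range(-8,9) for j in range(-12,13)))
    return c+np.array(best[1:])*.001,best[0]
print("wrist-free: ring z=.065")
for c_,f in(("side","b"),("scene","a")): print(c_,fitc(f,c_,.065,.022,[.495,.074]))
for c_,f in(("side","s9"),("side","s12"),("scene","c12")):
    for z in(.079,.083,.088): print(f,z,fitc(f,c_,z,.025,[.495,.074]))
E
```

```text
wrist-free: ring z=.065
side (array([0.495, 0.076]), np.float32(45.499073))
scene (array([0.496, 0.078]), np.float32(50.702293))
s9 0.079 (array([0.495, 0.085]), np.float32(57.557163))
s9 0.083 (array([0.494, 0.08 ]), np.float32(58.358692))
s9 0.088 (array([0.494, 0.074]), np.float32(59.16154))
s12 0.079 (array([0.495, 0.077]), np.float32(57.974495))
s12 0.083 (array([0.495, 0.072]), np.float32(58.190285))
s12 0.088 (array([0.494, 0.066]), np.float32(58.752182))
c12 0.079 (array([0.495, 0.079]), np.float32(64.066635))
c12 0.083 (array([0.496, 0.077]), np.float32(64.15108))
c12 0.088 (array([0.499, 0.074]), np.float32(64.3785))
```

In the side view, a disc-top height of 79 mm puts the disc within 1 mm of the measured ring centre. That means it is home (before pressing it fitted about 86 mm). The lever is up and the arm is clear, so I'm handing in.

```bash
python3 -c "
from h import *
print(r.finish_job())"
```

```text
the job is handed in; nothing more can be done
None
```

The job is handed in: I stood the anvil loose in the socket, pressed it home with the lever (about 30 N at the handle), and let the lever back up with the arm clear; the hand-in returned no verdict.

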